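# Free a wedged plaster core from its mould

## Task

Turn the wooden turnbutton so that it points squarely over the mould and locks it into its stand. Then work the wedged plaster core loose by its wooden handle: rock it first towards the turnbutton until its far edge comes up out of the mould's rubber lip, then the other way until its near edge has come up too. Lift it out and finish while still holding it in the gripper, upright and still, just clear (2 or 3 cm) above its pocket; leave the turnbutton locked, the mould down in its stand and everything else on the table where it is.

Things in the scene. Friction and masses are not known exactly. Their poses are not given: they have to be found in the camera images.
- stand: Fixed wooden stand. Origin: centre of the mould's place, at table height. Its -x side (nearer the robot) is the near side, with the turnbutton's post; +x is the far side. Base board 12 mm thick, x -137 to 113, y +-100. Cleats 30 mm high along the mould's y sides. At the far end a fixed lip (x 59 to 95, y +-60, top 66 mm above the table) overlaps the mould's top with 2 mm play.
- turnbutton (a joint): Angle of the dark wooden bar, 75 x 20 x 14 mm, that turns on a screw on the near post and stays where left (0.06 N m friction). 0: its long end points along the stand's +x, square over the mould: locked (within about 0.2). Positive is counter-clockwise from above; at 1.57 it points along the stand's +y, off the mould. Travel -0.1 to 2.1, starts at 1.0 to 1.9. Long end 52 mm from the screw.
- button_pivot (a point): The turnbutton's screw axis at the bar's mid height: 96 mm to the stand's -x of its origin, 61 mm above the table. The bar's underside is 54 mm, its top 68 mm above the table; the mould's top is 2 mm below the bar.
- button_end (a point): Centre of the bar's 20 mm width and 14 mm thickness, 36 mm from the screw towards its long end: pinch the bar here across its width, or push its side. Its axes: x along the bar, y across. Nothing else within 60 mm of the screw is as high as the bar.
- mould: Loose white plaster block 150 (x) x 120 (y) x 40 mm, 0.9 kg, 12 to 52 mm above the table. Origin: centre of its underside; axes as the stand's. A centred pocket in its top, 68 (x) x 53 (y) mm, is 16 mm deep (floor 24 mm above the underside). Rubber lips, round, 8 mm thick, sprung, run along y on its near and far wall, their centres 6 mm above the floor. Unlocked, the mould can come up with the core.
- core: Core standing in the pocket, about 0.2 kg. Origin: centre of its underside; axes as the mould's. Plaster foot 60 (x) x 50 (y) x 14 mm, neck 40 x 36 mm up to 26 mm, wooden handle 34 (x) x 24 (y) mm from 26 to 82 mm (top 118 mm above the table at the start). The rubber lips squeeze its foot with some 36 N each: pulled straight up it resists at both sides, and the job fails without rocking.
- core_grip (a point): Grip point on the core's axis, 68 mm above its underside, 14 mm below the handle's top. Pinch the handle across its 24 mm (y) and rock it by 10 to 12 degrees about the mould's y axis each way. Firm grip: 50 N or more.
- core_near (a point): Middle of the foot's lower near edge, 30 mm to the core's -x. The first rock, towards the turnbutton, pivots here: this edge stays down in the pocket. In the second rock it must rise clear above its lip, 10 mm or more over the pocket's floor; the core is then loose on both lips and lifts out.
- core_far (a point): Middle of the foot's lower far edge, 30 mm to the core's +x. In the first rock it rises 10 mm or more and the far lip springs in under it. The second rock, to 10 degrees beyond upright the other way, pivots here, this edge resting on its lip about 9 mm above the pocket's floor.
- spare_core: Another core of the same shape standing on the table to the left of the stand: leave alone.
- bowl: Clay bowl 130 mm wide, 60 high, right of the stand: leave alone.
- jar: Amber jar 56 mm wide, 75 high, beyond the stand on the left: leave alone.
- rib: Flat wooden rib 85 x 45 x 7 mm lying right of the stand: leave alone.
- loop_tool: Loop trimming tool 165 mm long lying beyond the stand: leave alone.
- brush: Brush lying far to the right: leave alone.
- mug: Blue mug 80 mm wide, 90 high, at the left: leave alone.
Mind the look-alikes: they are no part of the job. What is shaped like the core but yellow is not meant.

How it is judged:
By the outcome, as a careful person would: the job done as asked, in the order asked, and still so for the second after the job is handed in, while the arm keeps its last pose, push and grip.
It also fails if it takes over 54 s, if anything falls off the work surface, if the arm or the gripper's body presses on something with over 40 N, if the wrist force passes 120 N, or if a joint passes its speed limit or range.

## Robot

A 6-joint arm with a two-finger parallel gripper is mounted at the origin on the work surface. World frame = base frame: x ahead of the robot, y to its left, z up, the work surface at z = 0. Lengths are in m, angles in rad, forces in N, time in s.
With the tool pointing down it reaches from about 0.3 to 0.825 m from the base axis. Payload 5.4 kg.
Tool frame: the origin (TCP) lies at the very end of the fingers, on their centre line; the grasp point (between the pads) lies 19 mm behind it; z points along the fingers, x is the direction in which the jaws open and shut, and the axes are right-handed (so a half turn about z gives the same grasp; the last joint's range is limited). The gripper opens to 92 mm and grips with 3 to 60 N. Pads are 20 mm wide; open, the fingers measure 128 mm over their backs; the gripper's body (75 mm by 189 mm) begins 69 mm behind the grasp point.
Start: joints at [0.927, 0.158, 1.597, -0, 1.386, -0.21], TCP at [0.242, 0.522, 0.215] pointing down, gripper open.
Joint ranges: [-2.91, 2.91], [-0.94, 2.29], [0.18, 2.7], [-1.29, 4.43], [0.17, 2.64], [-3, 3]. Speed limits (rad/s): [2.57, 2.57, 3.14, 3.14, 3.14, 3.14].

## Interface

Orientations are given as a rotation vector (axis times angle).
In Python, from workcell import bot gives the robot as it stands. Calls block until the motion is done:
- bot.goto(position, orientation): joint-space move of the TCP to a pose.
- bot.line_to(position, rot=None, max_speed=0.15): straight line of the TCP; rot=None keeps the orientation; max_speed is the mean speed in m/s.
- bot.set_joints(angles): joint-space move.
- bot.set_gripper(opening, newtons=None): opening from 0.0 (shut) to 1.0 (fully open); newtons is the grip in N (None keeps the last); returns when the fingers have stopped.
- bot.hold(seconds).
- bot.inverse_kinematics(position, orientation): joint angles nearest the present ones, or None.
- bot.read_camera(name): name is "scene" or "top" or "wrist"; returns a dict with "pixels" (384x512x3 uint8, blue, green, red), "fx", "fy", "cx", "cy" (pixels), "R" (3x3) and "t" (3): a world point X has camera coordinates R X + t. Camera axes: x right, y down, z forward; pixel columns grow to the right and rows downward; lengths in m; the calibration is good to about 2 mm. A picture is of the moment at which its call begins. There is no depth.
A pose or a line that the arm cannot do raises bot.MotionError and nothing moves.
- bot.job_done(): hands the job in, once; it reports no verdict.
Readings, each from a call of its own:
- bot.current_clock(): time.
- bot.current_joints(): joint angles.
- bot.current_joint_vel(): joint speeds.
- bot.current_effort(): joint torques, N m.
- bot.current_ee_pos(): TCP position.
- bot.current_tool_rot(): TCP orientation.
- bot.current_contact_force(): force on the tool from outside, world axes, zero at the start.
- bot.current_ft_torque(): the same for the moment, N m.
- bot.current_opening(): opening from 0.0 (shut) to 1.0 (fully open).
Only numpy, scipy, OpenCV 4.12 (cv2) and the standard library are available. Lean on these libraries where they do the work, as an engineer would, in place of code of your own. Each camera call takes 0.05 s, during which the arm holds its last target. There are 200 camera calls.

## Working session

There is one attempt and no reset: what is moved stays moved. The work goes in short steps, each a Python script; the robot and the scene stay as the last script left them, time stands still between calls to the robot, and variables do not carry over. Pictures are saved under pics/ and viewed, about 8 in all and at most 12, crops included, and the job is handed in when it is done.

```bash
mkdir -p pics; ls; python3 - <<'E'
from workcell import bot
import cv2,numpy as np
for n in ("top","scene"):
    c=bot.read_camera(n); cv2.imwrite(f"pics/{n}0.png",c["pixels"])
    print(n,c["fx"],c["fy"],c["cx"],c["cy"],np.round(c["R"],4).tolist(),np.round(c["t"],4).tolist())
print(bot.current_clock(),bot.current_tool_rot(),bot.current_contact_force())
E
```

```text
pics
top 348.94197511666357 348.94197511666357 254.0603517654709 192.36497339493454 [[0.0049, -1.0, -0.0005], [-0.9947, -0.0048, -0.1028], [0.1028, 0.001, -0.9947]] [-0.0402, 0.5658, 1.4569]
scene 394.02482752378734 394.02482752378734 257.86831077958976 195.6085380969775 [[0.0651, 0.9978, -0.0074], [0.8018, -0.0567, -0.5949], [-0.594, 0.0328, -0.8038]] [0.0091, -0.3881, 1.7237]
0.1 [ 2.64688506e+00  1.69106089e+00 -2.44835744e-03] [ 0.14814142 -0.22144715 -0.32912541]
```

View pics/top0.png

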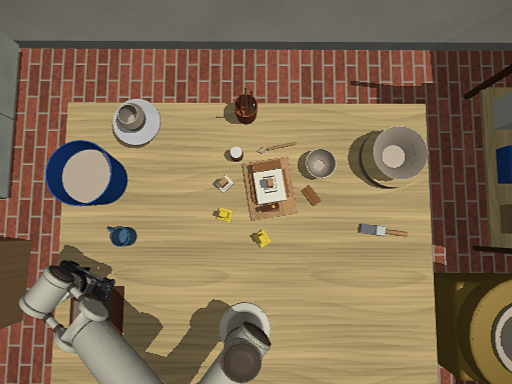

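View pics/scene0.png

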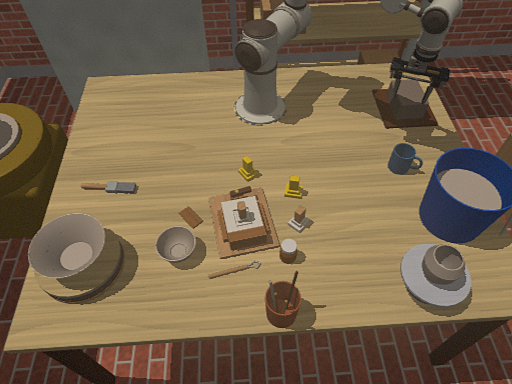

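Core candidates (top view): white core with wooden handle in the mould (268,184), which I choose; spare white core on the table (223,183); yellow look-alikes (225,215) and (263,239). The turnbutton is the dark bar at about (267,207). Next I take a close look with the wrist camera.

```bash
cat > h.py <<'E'
from workcell import bot
import cv2,numpy as np
from scipy.spatial.transform import Rotation as Ro
def ray(c,px,z):
    R=np.array(c["R"]);t=np.array(c["t"]);o=-R.T@t
    d=R.T@np.array([(px[0]-c["cx"])/c["fx"],(px[1]-c["cy"])/c["fy"],1.])
    return o+d*(z-o[2])/d[2]
def proj(c,X):
    p=np.array(c["R"])@np.array(X)+np.array(c["t"]); return np.array([c["fx"]*p[0]/p[2]+c["cx"],c["fy"]*p[1]/p[2]+c["cy"]])
def down(yaw): # tool z down, tool x at angle yaw in world
    return Ro.from_euler("z",yaw)*Ro.from_euler("x",np.pi)
def ik(p,R): return bot.inverse_kinematics(list(p),R.as_rotvec().tolist())
E
python3 - <<'E'
from h import *
c=bot.read_camera("top")
for n,p in dict(mould=(268,186),spare=(223,183),y1=(225,215),y2=(263,239),bar=(267,207)).items(): print(n,ray(c,p,.05).round(3))
m=ray(c,(268,186),.05)
w=bot.read_camera("wrist"); R=np.array(w["R"]); o=-R.T@np.array(w["t"])
T=Ro.from_rotvec(bot.current_tool_rot()).as_matrix()
print("cam in tool",T.T@(o-bot.current_ee_pos()), "axis",T.T@R[2], w["fx"])
for yaw in (0,np.pi/2,-np.pi/2,np.pi):
    print(yaw,ik((m[0]-.06,m[1],.33),down(yaw)))
E
```

```text
mould [ 0.591 -0.096  0.05 ]
spare [0.603 0.093 0.05 ]
y1 [0.468 0.083 0.05 ]
y2 [ 0.37  -0.075  0.05 ]
bar [ 0.503 -0.092  0.05 ]
cam in tool [-0.00187524 -0.07901247 -0.17050788] axis [-0.00182493  0.27556739  0.96128002] 301.7028545013787
0 [-4.02925898e-01  1.50555296e-02  1.52468463e+00 -4.44089210e-16
  1.60185249e+00 -4.02925898e-01]
1.5707963267948966 [-0.4029259   0.01505553  1.52468463  0.          1.60185249 -1.97372223]
-1.5707963267948966 [-4.02925898e-01  1.50555296e-02  1.52468463e+00 -4.44089210e-16
  1.60185249e+00  1.16787043e+00]
3.141592653589793 [-0.4029259   0.01505553  1.52468463  0.          1.60185249  2.73866676]
```

```bash
python3 - <<'E'
from h import *
bot.goto([.55,-.096,.25],down(np.pi/2).as_rotvec().tolist())
w=bot.read_camera("wrist"); cv2.imwrite("pics/w1.png",w["pixels"])
import pickle; pickle.dump(w,open("w1.pkl","wb"))
print(bot.current_clock(),bot.current_joints())
E
```

```text
2.7083 [-3.88030266e-01  9.27307682e-02  1.59898009e+00  1.39833388e-04
  1.44996039e+00 -1.95988463e+00]
```

View pics/w1.png

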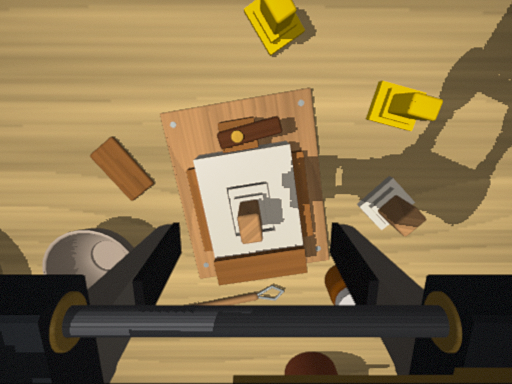

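The wrist view shows the screw at (237,136), the dark bar pointing right (+y) to (282,127), the mould's white top with near corners (194,160) and (291,144), the handle top at about (250,230), and the board's near corners at (161,114) and (311,88).

```bash
python3 - <<'E'
from h import *
import pickle; w=pickle.load(open("w1.pkl","rb")); im=w["pixels"]
hsv=cv2.cvtColor(im,cv2.COLOR_BGR2HSV)
white=((hsv[...,1]<45)&(hsv[...,2]>170)).astype(np.uint8); roi=np.zeros_like(white); roi[130:270,180:310]=1; white*=roi
cn=max(cv2.findContours(white,0,2)[0],key=cv2.contourArea); hull=cv2.convexHull(cn)
poly=cv2.approxPolyDP(hull,4,True)[:,0]; print("white",poly.tolist()); print([ray(w,p,.052).round(4)[:2].tolist() for p in poly])
g=((hsv[...,0]>15)&(hsv[...,0]<30)&(hsv[...,1]>150)&(hsv[...,2]>170)).astype(np.uint8); r2=g*0; r2[125:150,225:250]=1; ys,xs=np.nonzero(g*r2)
s=ray(w,(xs.mean(),ys.mean()),.069); print("screw",len(xs),xs.mean(),ys.mean(),s.round(4))
cr=im[80:300,150:340]; cv2.imwrite("pics/w1c.png",cv2.resize(cr,None,fx=3.0,fy=2.7,interpolation=cv2.INTER_CUBIC)[:600,:])
cs=[(161,114),(311,88)]
print("board near corners",[ray(w,p,.012).round(4).tolist() for p in cs])
E
```

```text
white [[289, 145], [302, 244], [215, 256], [194, 160]]
[[0.5167, -0.0557], [0.6485, -0.0343], [0.6663, -0.1513], [0.5351, -0.1723]]
screw 103 236.4757281553398 136.04854368932038 [ 0.5043 -0.1184  0.069 ]
board near corners [[0.4811, -0.2204, 0.012], [0.4489, -0.0252, 0.012]]
```

View pics/w1c.png

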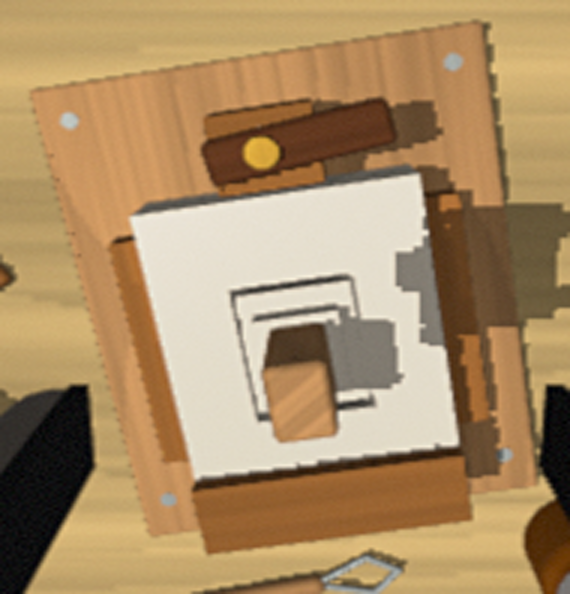

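```bash
cat >> h.py <<'E'
psi=.160; S=np.array([.5997,-.1020]); ex=np.array([np.cos(psi),np.sin(psi)]); ey=np.array([-ex[1],ex[0]])
def st(x,y,z): return np.r_[S+x*ex+y*ey,z]
def line(p,R,v=.15): bot.line_to([float(a) for a in p],R.as_rotvec().tolist(),v)
def go(p,R): bot.goto([float(a) for a in p],R.as_rotvec().tolist())
E
python3 - <<'E'
from h import *
import pickle; w=pickle.load(open("w1.pkl","rb"))
d=ray(w,(280.7,124.4),.068)-ray(w,(237,136.4),.068); a=np.arctan2(d[1],d[0])-psi
print("bar angle",a,np.hypot(*d[:2]))
print("handle top px pred",proj(w,st(0,0,.118)))
E=lambda a,z: np.r_[st(-.096,0,0)[:2]+.036*np.array([np.cos(a+psi),np.sin(a+psi)]),z]
D=lambda a: down(a+psi-np.pi/2)
assert 1.3<a<2.0
bot.set_gripper(.5,15)
go(E(a,.12),D(a)); line(E(a,.057),D(a),.1); print("F0",bot.current_contact_force().round(1) if hasattr(bot.current_contact_force(),'round') else bot.current_contact_force())
bot.set_gripper(0,15); print("open",bot.current_opening(),bot.current_contact_force(),bot.current_clock())
for k,b in enumerate(np.linspace(a,0,12)[1:]):
    line(E(b,.057),D(b),.08)
    if k%4==2: print(b,np.round(bot.current_contact_force(),1),np.round(bot.current_opening(),3))
print(bot.current_clock(),bot.current_opening(),bot.current_contact_force())
bot.set_gripper(.5); line(E(0,.16),D(0),.15)
w=bot.read_camera("wrist"); cv2.imwrite("pics/w2.png",w["pixels"]); pickle.dump(w,open("w2.pkl","wb"))
print(bot.current_clock(),bot.current_joints())
for n,X in dict(pivot=st(-.096,0,.068),end=st(-.044,0,.068),handle=st(0,0,.118)).items(): print(n,proj(w,X).round(1))
E
```

```text
bar angle 1.6741757602554173 0.05195575669188195
handle top px pred [250.42013014 229.71232909]
F0 [0.8 1.3 0.1]
open 0.21296494337200125 [3.41186633 2.8967527  1.06907447] 5.9833
1.2175823710948488 [3.9 4.5 1.2] 0.213
0.6087911855474244 [5.3 3.9 1.6] 0.212
0.0 [4.8 4.9 2. ] 0.216
9.2833 0.2157552943625279 [4.77434149 4.9160983  1.97185116]
10.725 [-4.22589993e-01  1.47603534e-01  1.72305229e+00 -1.52766917e-05
  1.27362179e+00  9.88218735e-01]
pivot [254.7 228.6]
end [254.6 174.3]
handle [254.3 128.1]
```

View pics/w2.png

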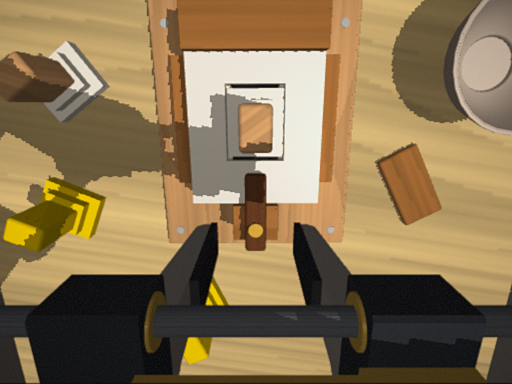

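The bar is square over the mould: screw (255,231), end (255,174), both matching predictions within 2 px. Next I grip the handle and make the first rock.

```bash
cat >> h.py <<'E'
def core_pose(phi,ox,oz,y=-.0007):
    """core tilt phi about stand +y, core origin (ox,oz) -> TCP pose"""
    Rt=Ro.from_rotvec(phi*np.r_[ey,0]); off=Rt.apply([0,0,.049])
    return st(ox,y,oz)+off, Rt*down(psi-np.pi/2)
def about(edge_x,px,pz,phi): # core origin when foot edge (local x=edge_x) is at (px,pz)
    return px-edge_x*np.cos(phi), pz+edge_x*np.sin(phi)
def move(phi,edge_x,px,pz,v=.05):
    p,R=core_pose(phi,*about(edge_x,px,pz,phi)); line(p,R,v)
def rep(s=""): print(s,np.round(bot.current_contact_force(),1),np.round(bot.current_ft_torque(),2),round(float(bot.current_opening()),3),round(bot.current_clock(),2),flush=True)
E
python3 - <<'E'
from h import *
import pickle
p,R=core_pose(0,0,.036)
line(p+[0,0,.08],R,.15); line(p,R,.15); rep("down")
bot.set_gripper(0,60); rep("grip")
for d in np.arange(2,12.1,2):
    move(-np.radians(d),-.030,-.030,.036); rep(d)
bot.hold(.2); rep("held")
w=bot.read_camera("wrist"); cv2.imwrite("pics/w3.png",w["pixels"]); pickle.dump(w,open("w3.pkl","wb"))
q,R=core_pose(-np.radians(12),*about(-.03,-.03,.036,-np.radians(12)))
print("tcp err mm",(1e3*(np.array(bot.current_ee_pos())-q)).round(1),"rot err deg",np.degrees((R.inv()*Ro.from_rotvec(bot.current_tool_rot())).as_rotvec()).round(2))
E
```

```text
down [-0.1  1.   0.4] [-0.    0.13  0.  ] 0.501 11.96
grip [-0.8  4.6  5.3] [0.94 0.37 0.07] 0.254 12.42
2.0 [4.3 4.1 2. ] [0.78 0.11 0.12] 0.26 12.67
4.0 [ 5.2  2.7 -0.7] [ 0.74 -0.36 -0.07] 0.256 12.92
6.0 [ 5.4  4.4 -2.3] [ 0.68 -0.41 -0.03] 0.26 13.17
8.0 [3.6 4.5 4.2] [ 0.99 -0.87  0.04] 0.254 13.42
10.0 [7.3 2.8 1. ] [ 0.62 -1.25  0.02] 0.259 13.67
12.0 [7.4 2.  0.1] [ 0.35 -1.26  0.03] 0.255 13.92
held [6.8 0.8 0.9] [ 0.35 -1.12  0.02] 0.257 14.12
tcp err mm [ 1.5 -0.7  1.1] rot err deg [0.17 0.11 0.02]
```

View pics/w3.png

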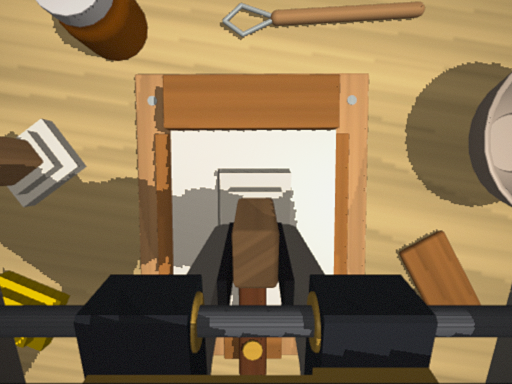

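The picture shows the handle tilted between the fingers, the pocket's far edge at row ~170 and a dark line at row ~188. I'll compare those rows with predictions for slipped and unslipped tilts.

```bash
python3 - <<'E'
from h import *
import pickle; w=pickle.load(open("w3.pkl","rb"))
print("pocket far top",proj(w,st(.034,0,.052)),"lip far",proj(w,st(.034,0,.042)))
for d in (0,4,8,12):
    f=-np.radians(d); ox,oz=about(-.03,-.03,.036,f); Rt=Ro.from_rotvec(f*np.r_[ey,0])
    P=lambda x,z,y=0: proj(w,st(ox,0,oz)+Rt.apply(np.r_[x*ex+y*ey,z])).round(1)
    print(d,"foot far top",P(.03,.014),P(.03,.014,.025),"foot far bottom",P(.03,0),"neck far top",P(.02,.026),"handle top far",P(.017,.082))
cr=w["pixels"][150:300,190:320]; cv2.imwrite("pics/w3c.png",cv2.resize(cr,None,fx=4,fy=4,interpolation=cv2.INTER_CUBIC))
s=bot.read_camera("scene"); cr=s["pixels"][165:265,190:300]; cv2.imwrite("pics/s3c.png",cv2.resize(cr,None,fx=5,fy=5,interpolation=cv2.INTER_CUBIC))
a=cv2.imread("pics/w3c.png"); b=cv2.imread("pics/s3c.png"); h=np.zeros((600,800,3),np.uint8)
a=cv2.resize(a,(400,462)); b=cv2.resize(b,(400,364)); h[:462,:400]=a; h[:364,400:]=b; cv2.imwrite("pics/m3.png",h)
E
```

```text
pocket far top [251.38082985 164.38551643] lip far [251.51509138 164.660445  ]
0 foot far top [251.4 169.9] [217.7 169.9] foot far bottom [251.6 169.9] neck far top [251.3 184. ] handle top far [250.2 194.5]
4 foot far top [251.4 171.4] [217.1 171.5] foot far bottom [251.6 170.1] neck far top [251.3 187. ] handle top far [250.1 206.3]
8 foot far top [251.3 173.4] [216.4 173.4] foot far bottom [251.5 170.6] neck far top [251.2 190.5] handle top far [250.1 218.9]
12 foot far top [251.3 175.8] [215.7 175.9] foot far bottom [251.5 171.6] neck far top [251.2 194.3] handle top far [250.1 231.9]
```

View pics/m3.png

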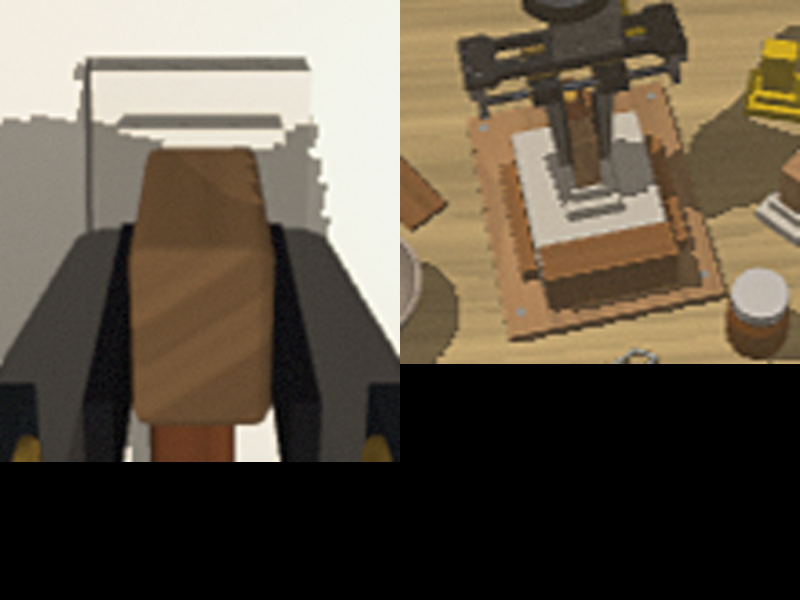

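```bash
python3 - <<'E'
from h import *
import pickle; from scipy.optimize import least_squares
w=pickle.load(open("w3.pkl","rb"))
print("stand lip edge (seen ~129)",proj(w,st(.059,0,.066))[1],"board far edge (seen ~74)",proj(w,st(.113,0,.012))[1],"screw (seen 351)",proj(w,st(-.096,0,.069))[1])
print("cam in stand frame",((-np.array(w["R"]).T@np.array(w["t"]))[:2]-S)@ex)
pts=[(.03,.014,172.8),(.02,.014,187.4),(.02,.026,191.6),(.017,.026,198),(.017,.082,230.6)]
def row(f,ox,oz,x,z): 
    Rt=Ro.from_rotvec(f*np.r_[ey,0]); return proj(w,st(ox,0,oz)+Rt.apply(np.r_[x*ex,z]))[1]
for oz in (.036,.042,.046):
    r=least_squares(lambda v:[row(v[0],v[1],oz,x,z)-o for x,z,o in pts],[-.15,0],x_scale=[.1,.01])
    print(oz,"tilt",np.degrees(r.x[0]),"ox",r.x[1],r.fun.round(1),"far edge z rel floor",1e3*(oz-.036-.03*np.sin(r.x[0])),"near",1e3*(oz-.036+.03*np.sin(r.x[0])))
E
```

```text
stand lip edge (seen ~129) 127.18826391579702 board far edge (seen ~74) 71.94173516035876 screw (seen 351) 348.09623847601114
cam in stand frame 0.029316300296645417
0.036 tilt -13.732970983844156 ox 0.0012352656903321982 [ 1.1 -0.2  0.6 -1.7  0.1] far edge z rel floor 7.121915607729908 near -7.121915607729908
0.042 tilt -12.862168762499289 ox 0.0011805690937586868 [ 0.8 -0.1  0.6 -1.5  0.1] far edge z rel floor 12.678193572243524 near -0.6781935722435135
0.046 tilt -12.28562041293108 ox 0.001147740542835524 [ 0.6  0.   0.7 -1.4  0.1] far edge z rel floor 16.38355507982318 near 3.6164449201768254
```

The tilt is about 12–12.9° and the far edge about 12 mm above the floor, so the first rock is done. Next is the second rock, pivoting on the far edge.

```bash
python3 - <<'E'
from h import *
import pickle
r=np.radians
move(-r(10.3),-.030,-.030,.036); rep(-10.3)
f0=np.arcsin(9/60); fx=-.030+.060*np.cos(f0)
for d in (-8.63,-6,-4,-2,0,2,4,6,8,10,11.5):
    move(r(d),.030,fx,.045); rep(d)
bot.hold(.2); rep("held")
q,R=core_pose(r(11.5),*about(.03,fx,.045,r(11.5)))
print("tcp err mm",(1e3*(np.array(bot.current_ee_pos())-q)).round(1))
w=bot.read_camera("wrist"); s=bot.read_camera("scene"); pickle.dump(w,open("w4.pkl","wb"))
a=cv2.resize(w["pixels"][100:380,130:390],(480,517)); b=cv2.resize(s["pixels"][170:250,210:290],(320,320),interpolation=cv2.INTER_CUBIC)
h=np.zeros((520,800,3),np.uint8); h[:517,:480]=a; h[:320,480:]=b; cv2.imwrite("pics/m4.png",h)
E
```

```text
-10.3 [ 5.6 -0.2  2. ] [ 0.26 -0.97  0.06] 0.257 14.47
-8.63 [3.1 1.7 6.2] [ 0.31 -0.65  0.02] 0.257 14.72
-6 [0.4 1.1 8.1] [ 0.13 -0.26  0.04] 0.256 14.97
-4 [ 0.6 -0.1  8. ] [ 0.11 -0.28  0.01] 0.255 15.22
-2 [-0.2 -0.5  8. ] [ 0.06 -0.28 -0.03] 0.255 15.47
0 [-0.1  0.   9.7] [ 0.01 -0.28 -0.03] 0.261 15.72
2 [ 0.3 -0.8  8.7] [ 0.05 -0.24 -0.01] 0.254 15.97
4 [ 0.6 -1.2  8.6] [-0.03 -0.22 -0.04] 0.256 16.22
6 [ 0.3 -0.2  9.6] [-0.   -0.07 -0.06] 0.255 16.47
8 [ 0.2 -0.3  9.9] [-0.05  0.01 -0.04] 0.258 16.72
10 [-0.3 -1.4 10.9] [-0.06  0.13 -0.01] 0.26 16.97
11.5 [-0.  -1.  11.7] [-0.02  0.29 -0.02] 0.256 17.22
held [-1.  -0.1  9.6] [-0.1   0.17 -0.02] 0.258 17.42
tcp err mm [-0.3 -0.9  1.1]
```

View pics/m4.png

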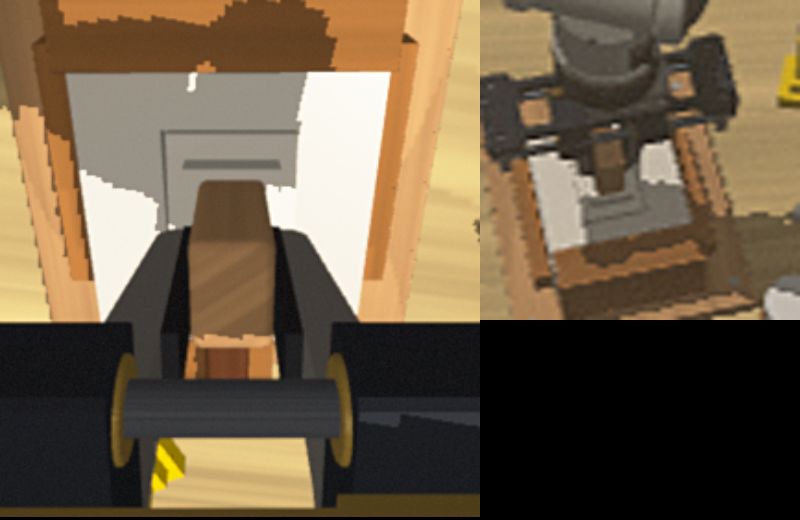

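The picture shows the core tilted away from the button, the pocket and foot edges at crop rows 130 and 160, and the mould in place. Before lifting I compare the handle's position in the gripper with the earlier frame to check for slip.

```bash
python3 - <<'E'
from h import *
import pickle; from scipy.optimize import least_squares
r=np.radians
for n in ("w3","w4"):
    w=pickle.load(open(n+".pkl","rb")); g=cv2.cvtColor(w["pixels"],6)[:,246:262].astype(float).mean(1)
    d=np.abs(np.diff(g)); print(n,[(i,round(g[i-1]),round(g[i+2])) for i in range(140,300) if d[i]>5])
w=pickle.load(open("w4.pkl","rb"))
fx=-.03+.06*np.cos(np.arcsin(.15))
for d in (11.5,8,5):
    f=r(d); ox,oz=about(.03,fx,.045,f); Rt=Ro.from_rotvec(f*np.r_[ey,0])
    P=lambda x,z: proj(w,st(ox,0,oz)+Rt.apply(np.r_[x*ex,z]))[1].round(1)
    print(d,"footbot",P(.03,0),"foottop",P(.03,.014),"neckbase",P(.02,.014),"necktop",P(.02,.026),"hbot",P(.017,.026),"htop",P(.017,.082),"htopnear",P(-.017,.082))
w3=pickle.load(open("w3.pkl","rb")); f=-r(12); ox,oz=about(-.03,-.03,.036,f); Rt=Ro.from_rotvec(f*np.r_[ey,0])
print("w3 pred",[proj(w3,st(ox,0,oz)+Rt.apply(np.r_[x*ex,z]))[1].round(1) for x,z in((.03,0),(.03,.014),(.02,.014),(.02,.026),(.017,.026),(.017,.082),(-.017,.082))])
print("stand in w4: pocket far",proj(w,st(.034,0,.052))[1],"lip",proj(w,st(.059,0,.066))[1])
E
```

```text
w3 [(167, 242, 120), (168, 247, 109), (169, 190, 105), (171, 109, 217), (172, 105, 234), (173, 113, 231), (185, 230, 150), (186, 233, 110), (187, 220, 110), (190, 110, 220), (191, 108, 232), (192, 138, 230), (196, 230, 110), (197, 235, 75), (198, 190, 76), (229, 74, 87), (230, 76, 91), (285, 81, 68), (286, 82, 69)]
w4 [(140, 107, 148), (169, 148, 100), (170, 149, 121), (171, 117, 147), (172, 100, 153), (173, 121, 152), (185, 152, 105), (186, 153, 101), (190, 102, 146), (191, 101, 152), (192, 121, 151), (196, 153, 78), (197, 153, 70), (198, 115, 73), (229, 75, 92), (230, 77, 100), (231, 84, 102), (280, 98, 131), (281, 96, 162), (282, 105, 175), (283, 131, 176), (286, 176, 110), (287, 172, 76), (288, 162, 77)]
11.5 footbot 168.4 foottop 172.5 neckbase 186.3 necktop 191.0 hbot 195.2 htop 227.9 htopnear 287.9
8 footbot 168.4 foottop 173.7 neckbase 187.2 necktop 192.9 hbot 197.1 htop 236.4 htopnear 292.6
5 footbot 168.4 foottop 174.7 neckbase 187.9 necktop 194.5 hbot 198.6 htop 243.1 htopnear 295.9
w3 pred [np.float64(171.6), np.float64(175.8), np.float64(189.5), np.float64(194.3), np.float64(198.6), np.float64(231.9), np.float64(291.3)]
stand in w4: pocket far 166.24730056118946 lip 138.43604989026784
```

The same edge rows appear in both frames (foot 169–173, neck 186/191, handle 197/230), so there was no slip. The core followed the tool to +11.5° and both edges are up. Now I lift it out.

```bash
python3 - <<'E'
from h import *
import pickle
r=np.radians; fx=-.03+.06*np.cos(np.arcsin(.15))
move(r(11.5),.030,fx,.049,.03); rep("+4")
move(r(11.5),.030,fx,.058,.03); rep("+13")
for d,z in ((6,.066),(0,.074)):
    p,R=core_pose(r(d),0,z+.0); line(p,R,.04); rep(d)
bot.hold(1.0); rep("held")
w=bot.read_camera("wrist"); s=bot.read_camera("scene"); pickle.dump(w,open("w5.pkl","wb"))
print("tcp err mm",(1e3*(np.array(bot.current_ee_pos())-p)).round(1),"rot",np.degrees((R.inv()*Ro.from_rotvec(bot.current_tool_rot())).as_rotvec()).round(2),np.round(bot.current_joint_vel(),4))
a=cv2.resize(w["pixels"][100:380,130:390],(480,517)); b=cv2.resize(s["pixels"][170:250,210:290],(320,320),interpolation=cv2.INTER_CUBIC)
h=np.zeros((520,800,3),np.uint8); h[:517,:480]=a; h[:320,480:]=b; cv2.imwrite("pics/m5.png",h)
g=cv2.cvtColor(w["pixels"],6)[:,246:262].astype(float).mean(1); d=np.abs(np.diff(g)); print([i for i in range(100,300) if d[i]>5])
P=lambda x,z: proj(w,st(0,0,.074)+np.r_[x*ex,z])[1].round(1)
print([P(*q) for q in ((.03,0),(.03,.014),(.02,.014),(.02,.026),(.017,.026),(.017,.082))],"pocket far",proj(w,st(.034,0,.052))[1])
E
```

```text
+4 [-0.1 -0.3 -2.3] [ 0.03 -0.1   0.01] 0.259 17.8
+13 [-0.5  0.  -3. ] [ 0.01 -0.08 -0.07] 0.261 18.25
6 [ 0.1  0.3 -1.9] [ 0.03  0.03 -0.01] 0.257 18.53
0 [ 0.1  0.1 -2.7] [-0.04  0.15 -0.  ] 0.259 18.93
held [ 0.3 -0.1 -2.7] [-0.01  0.12  0.04] 0.258 19.93
tcp err mm [ 0. -0.  0.] rot [0. 0. 0.] [-0.0003 -0.0002 -0.0001 -0.0004 -0.0016 -0.0016]
[128, 129, 130, 131, 132, 133, 134, 135, 161, 162, 163, 166, 167, 168, 171, 172, 173, 185, 186, 187, 190, 191, 196, 197, 198, 229, 230, 231, 285, 286]
[np.float64(169.5), np.float64(173.6), np.float64(187.5), np.float64(192.2), np.float64(196.5), np.float64(229.8)] pocket far 158.98043337518357
```

View pics/m5.png

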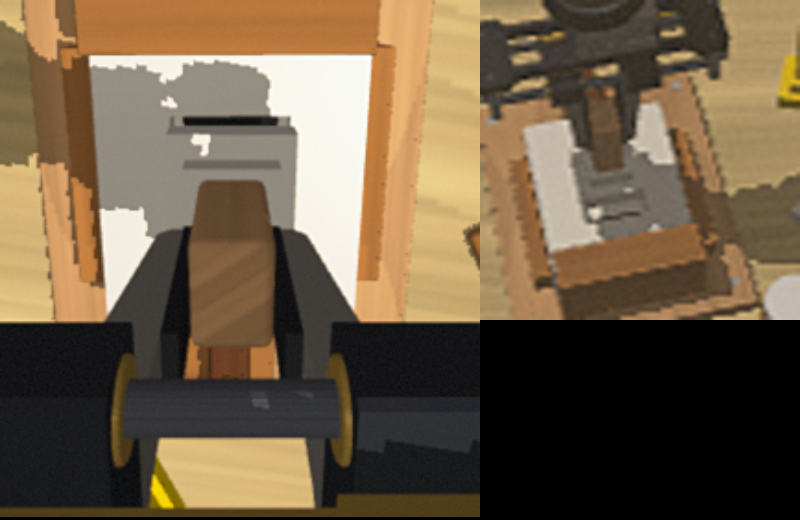

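The core is out and upright: its edge rows match the prediction within about 2 px and the load is 2.7 N. The mould is down, the pocket's dark far slit shows at crop row 120, and the bar is still in line under the handle. I'm handing the job in.

```bash
python3 - <<'E'
from h import *
bot.job_done(); rep("done")
E
```

```text
the job is handed in; nothing more can be done
the job is handed in; nothing more can be done
```

The job is handed in. The plaster core is out of the mould, held upright and still about 22 mm above the mould's top, at about 20 s of the 54 s allowed. I read "2 or 3 cm above its pocket" as measured from the mould's top.

- **Turnbutton:** I pinched it and swung it from about 1.67 rad to 0. The picture afterwards showed it square over the mould within about 2 px, and it was still in line in the last picture.
- **First rock:** I gripped the handle at 60 N and rocked it about 12° towards the turnbutton. A fit to the wrist picture gave about 12 to 13° of tilt and the far edge about 12 mm up.
- **Second rock:** I rocked it to 11.5° the other way, pivoting on the far edge. The edges of the core sat in nearly the same image rows before and after, so it had not slipped in the gripper.
- **Lift-out:** The last readings showed a load of about 2.7 N, roughly the core's own weight, with no position or tilt error and the arm at rest. The picture showed the mould down in its stand.

**Disagreements:**
- Edges in the wrist pictures sat up to about 3 px off prediction, roughly 2 mm, which fits the calibration tolerance. The pocket's far edge was about 4 px off in the first-rock picture.
- During the rocks the tool sat about 1 to 1.5 mm off its target under load.
- I never saw the rubber lips directly. I judged the core free from its tilt and from the force dropping.
- I did not check again for the other objects on the table, but nothing went near them.

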